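Set out the bread: breadstick in the tumbler, roll held up in the tongs

TASK

Set out the bread for dinner: first take the breadstick out of its cardboard carton, stand it end-down in the slim ceramic tumbler and let go of it. Then pick up the kitchen tongs, close them on the round bread roll and lift it some 15 cm above the table, without the gripper or arm ever touching the roll, and finish while still holding the roll up steadily in the tongs. The breadstick stays standing in the upright tumbler, and the long roll, the bottle and the salt shaker are left where they are.

Things in the scene. Friction and masses are not known exactly. Their poses are not given: they have to be found in the camera images.
- breadstick: Straight round breadstick, 14 mm diameter, 180 mm long, 20 g, standing upright in the carton. Origin: centre of its lower end; z axis runs along it to the upper end.
- carton: Square open-topped cardboard carton, 32 x 32 mm outside, 85 mm tall, walls and floor 5 mm (inside 22 x 22 mm), fixed to the table. Holds the breadstick. Origin: centre of the underside; z up.
- tumbler: Slim straight white ceramic tumbler, loose, 48 mm outside diameter, 38 mm inside, 100 mm tall, inner floor 6 mm above its underside, 350 g. The breadstick will lean in it by up to about 15 degrees. Origin: centre of the underside; z up. Carton and tumbler may stand in either order.
- tongs: Steel kitchen tongs, 225 mm long, 120 g, lying on the table: two strips 4 mm thick, 22 mm tall as they lie, on a hinge at the back end (x = -105 mm) that springs open. Origin: at the underside, between the strips at mid length: grip here (mass centre within 10 mm; near-flat part 50 mm long, 56 mm across the outsides when open). x axis along the open tongs to the tips, z up, y across.
- tongs_arm (a joint): Closing angle of the tongs, 0 = open (rest), 0.36 rad = nearly shut. Squeezing at the origin closes them, 1.95 mm less tip gap per mm less grip width. Spring force there 4 N when open, rising 0.3 N per mm squeezed, so they are carried open in a partial squeeze: at 50 mm grip width the tips still pass over the round roll with 8 mm each side; gripping it the width is about 36 mm.
- tongs_mouth (a point): Point midway between the tip cups of the open tongs: 100 mm along x from the tongs' origin, 11 mm above the underside. Tips are shallow upright cups from x = 82 to 118 mm, deepest at 100 mm; open gap 91 mm there, 80 mm at the cups' near edge, 99 mm over the outsides. Rides with the +y strip, so it shifts sideways when squeezed.
- round_roll: Round bread roll, loose, 35 g, 52 mm diameter (upright side from 10 to 28 mm above its underside), 43 mm tall, on the board. Origin: centre of the underside; z up. To be held by the tongs only.
- board: Wooden bread board 150 x 250 x 16 mm, fixed to the table. Origin: centre of the underside; z up, y along its 250 mm length. The round and the long roll lie on it some 130 mm apart along y, in either order.
- long_roll: Bystander: long bread roll 102 x 42 x 38 mm, its length along its x axis, on the board. Origin: centre of the underside.
- bottle: Bystander: green glass bottle 60 mm diameter, 200 mm tall. Origin: centre of the underside.
- shaker: Bystander: white ceramic salt shaker, 40 mm diameter, 75 mm tall. Origin: centre of the underside.
Mind the look-alikes: they are no part of the job. Leave any blue look-alike of the round_roll alone. What is shaped like the tumbler but green is not meant.

How it is judged (in metres and radians):
On the way, in this order (a step that is already met when the one before it is completed fails the run):
1. the breadstick stands end-down in the tumbler, let go (horizontal distance between breadstick and tumbler below 0.02 m and z of breadstick in the frame of tumbler below 0.016 m and angle between breadstick's own z axis and vertical below 0.4 rad and angle between tumbler's own z axis and vertical below 0.15 rad and contact force between the fingers and breadstick below 0.05 N), for 0.2 s.
2. the round roll is lifted in the tongs (height (world z) of round_roll above 0.06 m and contact force between tongs and round_roll above 0.3 N and contact force between the fingers and tongs above 0.5 N), for 0.2 s.
At the end, for the whole second after the job is handed in: Round roll over 115 mm above the table, still, pressed by the held tongs (0.3 N) and touching nothing else; breadstick let go in the upright tumbler, foot within 20 mm of its axis, under 16 mm above its underside, lean under 0.4 rad; long roll, bottle, shaker moved under 30 mm (all of step 1 and height (world z) of round_roll above 0.115 m and linear speed of round_roll below 0.05 m/s and contact force between tongs and round_roll above 0.3 N and contact force between the fingers and tongs above 0.5 N and distance between round_roll and tongs_mouth below 0.06 m and contact force between each of the arm, the fingers, tumbler, breadstick, bottle and round_roll below 0.05 N and distance of each of long_roll, bottle, shaker from where it was at the start of the episode below 0.03 m); the arm keeps its last pose, push and grip.
It fails at once if the gripper or arm touches the round roll (contact force between any of the fingers, the arm and round_roll above 0.3 N).
It fails at once if a bystander (long roll, bottle, shaker) is displaced (distance of any of long_roll, bottle, shaker from where it was at the start of the episode above 0.03 m).
It also fails if it takes over 59 s, if anything falls off the work surface, if the arm or the gripper's body presses on something with over 40 N, if the wrist force passes 120 N, or if a joint passes its speed limit or range.

ROBOT

A 7-joint arm with a two-finger parallel gripper is mounted at the origin on the work surface. World frame = base frame: x ahead of the robot, y to its left, z up, the work surface at z = 0. Lengths are in m, angles in degrees, forces in N, time in s.
With the tool pointing down it reaches from about 0.4 to 0.9 m from the base axis. Payload 5.6 kg.
Tool frame: the origin (TCP) lies on the centre line of the jaws, within the pads' length; the fingertips stand 14 mm ahead of it and the grasp point (between the pads) lies 5 mm behind it; z points along the fingers, y is the line along which they close (so a half turn about z gives the same grasp; the last joint's range is limited). The gripper opens to 92 mm and grips with 3 to 60 N. Pads are 20 mm wide; open, the fingers measure 128 mm over their backs; the gripper's body (75 mm by 189 mm) begins 69 mm behind the grasp point.
Start: joints at [-2.464, 26.786, -0.665, 91.828, 0.344, 61.387, -3.226], TCP at [0.65, -0, 0.229] pointing down, gripper open.
Joint ranges: [-144.91, 144.91], [-17.63, 115.5], [-89.93, 88.59], [15.96, 139.68], [-74.01, 254.01], [8.47, 105.57], [-167.45, 167.45]. Speed limits (degrees/s): [147.25, 147.25, 180, 180, 180, 180, 180].

INTERFACE

Orientations are given as [roll, pitch, yaw] about the fixed x, y, z axes, in that order (R = Rz(yaw) Ry(pitch) Rx(roll)).
In Python, from workcell import status, viewer, job, models gives the robot as it stands. The module is installed in compiled form; this text tells all that it offers.
- The arm moves only by the tool send_rows, never from a script. Its argument "rows" is a list of rows, each an object of numbers: "hand": the closure, from 0 (fully open) to 1 (shut); "x", "y", "z": the shift along the tool's x, y, z in cm; "rx", "ry", "rz": the turn, a rotation vector about the tool's x, y, z in rad. In form: [{"hand": .., "x": .., "y": .., "z": .., "rx": .., "ry": .., "rz": ..}, ...]. A call has 1 to 20 rows; each row shifts and turns the commanded pose from where the row before left it, along the tool's axes as they then stand; what a row does not reach is not made up. A row lasts 1/10 s, in which the tool goes at most 50 mm and 8.59 degrees, less where a joint would pass 70% of its speed; a pose out of reach is approached as far as the arm can. A call is refused whole if a number of a shift passes 5 or a number of a turn 0.15, either way. A call with a gripper value outside its range is refused whole. The fingers move at their own pace and stop on an object; "newtons" is the grip in N (left out, the last holds). Time passes only in rows, so rows that do not move let the fingers close. It gives the time, the measured TCP pose, the force, the opening and the grip force at its end, in the units of the state.
- status.sense(): the state, without advancing time (a new reading comes with each control period).
- viewer.snapshot(name): name is "scene" or "side" or "wrist"; returns a dict with "frame" (384x512x3 uint8, red, green, blue), "fx", "fy", "cx", "cy" (pixels), "k1" (the pictures are not rectified: a ray, as slopes to the right and down, at radius r is drawn at 1 + k1 r^2 times it, then the intrinsics apply), "T" (4x4, takes a point from camera to world coordinates); the wrist camera has in their place "T_tool_cam" (4x4, takes a point from camera to tool coordinates, whose origin is the TCP and whose axes are the flange's). Camera axes: x right, y up, looking along -z (the intrinsics and any distortion apply to the point x, -y, -z); pixel columns grow to the right and rows downward; lengths in m; the calibration is good to about 2 mm. A picture is of the moment at which its call begins: read the wrist's pose just before it. There is no depth.
- job.finish_job(): hands the job in; it is judged then, once.
Trained networks look in a picture, given as the dict that the camera call returned (one of the last four; its "shot" number tells which), for a name from the list of things; names that differ only in an ending like _2 or _b are one class to them, and where a whole thing is asked for, a point or a joint stands for the part that bears it (a point fixed in the world has none). Each returns a list of dicts, best first, with "p" (0 to 1); they miss things now and then, are a little off and sometimes report something else, mostly with a low value. They report only what shows in the picture. A call takes as long as a camera call. They do not tell look-alikes from the thing itself.
- models.silhouettes(picture, label): "mask" (384x512 bool, what is visible of it) and "extent" ([left, top, right, bottom] in pixels, round what is visible of it).
The state is a dict: "clock": time; "q": joint angles; "dq": joint speeds; "tau": joint torques, N m; "ee_pos": TCP position; "orientation": TCP orientation; "ft_force": force on the tool from outside, world axes, zero at the start; "moment": the same for the moment, N m; "width": finger opening in m; "finger_force": force on a finger pad.
Only numpy, scipy, OpenCV 4.12 (cv2) and the standard library are available. Lean on these libraries where they do the work, as an engineer would, in place of code of your own. Each camera call takes 0.05 s, during which the arm holds its last target. There are 200 camera calls.

## Working session

There is one attempt and no reset: what is moved stays moved. The work goes in short steps, Python scripts to look and compute and a tool call to move; the robot and the scene stay as the last step left them, time stands still between calls to the robot, and variables do not carry over. Pictures are saved under pics/ and viewed, at most 10 in all, crops included, and the job is handed in when it is done.

Besides the shell and the picture viewer there is one more tool, called after "Emit:" as name(argument=value, ...), one argument or row to a line, values as JSON. send_rows: Moves the arm, as the interface text tells. Its arguments: {"type":"object","properties":{"rows":{"type":"array","items":{"type":"object","properties":{"hand":{"type":"number"},"x":{"type":"number"},"y":{"type":"number"},"z":{"type":"number"},"rx":{"type":"number"},"ry":{"type":"number"},"rz":{"type":"number"}}}},"newtons":{"type":"number"}},"required":["rows"]}

```bash
mkdir -p pics; cat > h.py <<'E'
import numpy as np, cv2
from workcell import status, viewer, job, models
from scipy.spatial.transform import Rotation as Ro
def snap(n):
    s=status.sense(); p=viewer.snapshot(n)
    if 'T' not in p:
        T=np.eye(4); T[:3,:3]=Ro.from_euler('xyz',s['orientation'],degrees=True).as_matrix(); T[:3,3]=s['ee_pos']
        p['Tw']=T@np.array(p['T_tool_cam'])
    else: p['Tw']=np.array(p['T'])
    return p
def save(p,f,crop=None,k=1):
    im=p['frame'][:,:,::-1]
    if crop: l,t,r,b=crop; im=im[t:b,l:r]
    cv2.imwrite('pics/'+f,cv2.resize(im,None,fx=k,fy=k,interpolation=cv2.INTER_CUBIC))
def ray(p,u,v):
    K=np.array([[p['fx'],0,p['cx']],[0,p['fy'],p['cy']],[0,0,1.]])
    x,y=cv2.undistortPoints(np.array([[[u,v]]],float),K,np.array([p['k1'],0,0,0.]))[0,0]
    d=p['Tw'][:3,:3]@np.array([x,-y,-1]); return p['Tw'][:3,3],d
def atz(p,u,v,z):
    o,d=ray(p,u,v); return o+d*(z-o[2])/d[2]
def proj(p,X):
    c=np.linalg.inv(p['Tw'])@np.append(X,1); x,y=c[0]/-c[2],-c[1]/-c[2]; f=1+p['k1']*(x*x+y*y)
    return np.array([p['fx']*x*f+p['cx'],p['fy']*y*f+p['cy']])
E
python3 - <<'E'
from h import *
s=status.sense();print(s)
for n in ['scene','side','wrist']:
    p=snap(n);save(p,n+'0.png',k=1.5);print(n,p['Tw'][:3].round(3).tolist(),p['fx'],p['k1'])
    for l in ['breadstick','carton','tumbler','tongs','round_roll','board','long_roll','bottle','shaker']:
        for d in models.silhouettes(p,l):
            m=np.argwhere(d['mask']).mean(0)[::-1] if d['mask'].any() else None
            print(l,round(d['p'],2),np.round(d['extent']).tolist(),np.round(m) if m is not None else '')
E
```

```text
{'clock': 0.0, 'q': array([-2.46303998, 26.83499119, -0.66384803, 91.880147  ,  0.34298629,
       61.38500234, -3.22604304]), 'dq': array([ 0.09282063,  0.16697706, -0.01496137,  0.04590403,  0.05521173,
        0.00443199,  0.01154   ]), 'tau': array([-3.39112758e-04, -5.20573139e+01, -1.31628491e-02, -2.43752271e+01,
       -5.67366311e-02,  1.73054746e-02,  1.50106093e-04]), 'ee_pos': array([ 6.49455505e-01, -8.19925502e-05,  2.27657319e-01]), 'orientation': array([-1.79902058e+02,  6.66251265e-03,  8.99941462e+01]), 'ft_force': array([0.57758044, 1.15156543, 0.0599297 ]), 'moment': array([-0.03016793,  0.02027506, -0.01287129]), 'finger_force': 0.0, 'width': 0.09183784499185058}
scene [[-0.835, -0.366, 0.41, 0.988], [0.55, -0.57, 0.61, 0.547], [0.011, 0.735, 0.678, 0.715]] 356.6638720971712 0.027087315594204707
breadstick 0.77 [388.0, 210.0, 407.0, 249.0] [395. 229.]
carton 0.93 [375.0, 238.0, 400.0, 271.0] [384. 256.]
carton 0.47 [222.0, 171.0, 305.0, 248.0] [258. 210.]
tumbler 0.91 [322.0, 264.0, 349.0, 310.0] [333. 287.]
tumbler 0.66 [348.0, 301.0, 382.0, 347.0] [364. 323.]
t
[... 1090 characters left out ...]
3.0, 312.0, 314.0] [271. 280.]
shaker 0.67 [333.0, 207.0, 349.0, 230.0] [339. 220.]
shaker 0.65 [239.0, 260.0, 289.0, 314.0] [264. 288.]
shaker 0.56 [182.0, 132.0, 198.0, 154.0] [189. 141.]
shaker 0.37 [261.0, 102.0, 280.0, 146.0] [270. 125.]
wrist [[1.0, 0.002, -0.0, 0.65], [-0.001, 0.961, 0.276, 0.079], [0.001, -0.276, 0.961, 0.385]] 329.8998412111185 -0.08771638199296197
tongs 0.62 [109.0, 367.0, 128.0, 384.0] [115. 375.]
round_roll 0.77 [221.0, 376.0, 253.0, 384.0] [235. 379.]
round_roll 0.76 [179.0, 238.0, 225.0, 284.0] [202. 260.]
long_roll 0.77 [178.0, 135.0, 272.0, 179.0] [224. 157.]
bottle 0.66 [338.0, 1.0, 381.0, 9.0] [358.   4.]
shaker 0.88 [298.0, 354.0, 330.0, 380.0] [314. 369.]
```

View pics/scene0.png

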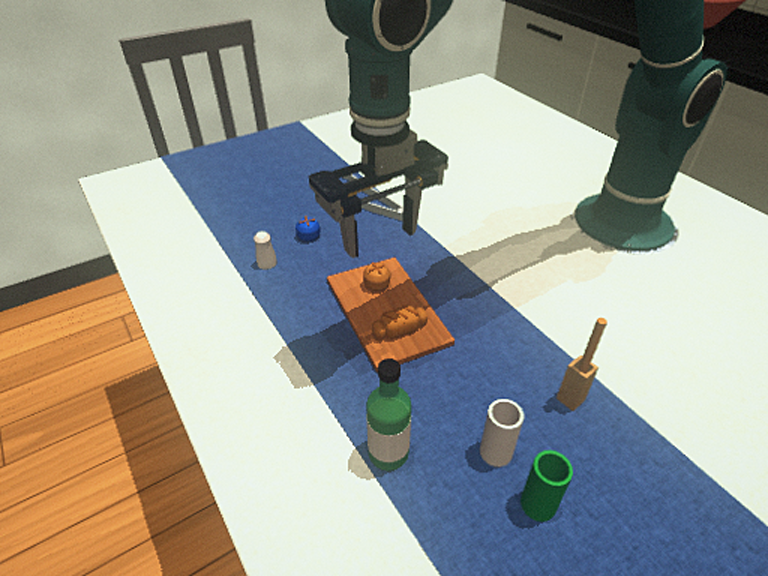

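View pics/side0.png

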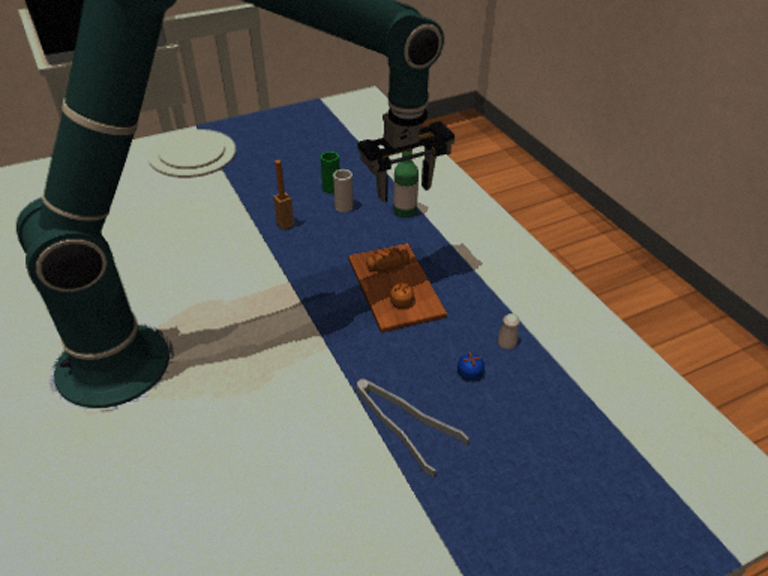

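The white tumbler is at scene px (333,288). The green look-alike is at (364,323), and the carton with the breadstick is at (385,256). In the side view the brown round roll is at (268,196) and the blue look-alike at (314,243), with the tongs' hinge at (242,256) and tips at about (310,292) and (288,314).

```bash
python3 - <<'E'
from h import *
from scipy.optimize import least_squares
P={n:snap(n) for n in ['scene','side','wrist']}
def best(n,l,near):
    b=[d for d in models.silhouettes(P[n],l) if d['mask'].any()]
    b=[d for d in b if np.hypot(*(np.argwhere(d['mask']).mean(0)[::-1]-near))<12]
    return b[0]['mask'] if b else None
# fit axisymmetric: project outline points of cylinder & match the extents
def fit(l,R,z0,h,near,x0):
    M={n:best(n,l,np.array(q)) for n,q in near.items()}
    M={n:m for n,m in M.items() if m is not None}
    a=np.linspace(0,2*np.pi,40)
    def res(x,sep=False):
        r=[]
        for n,m in M.items():
            pts=np.array([proj(P[n],[x[0]+R*np.cos(t),x[1]+R*np.sin(t),z]) for t in a for z in (z0,z0+h)])
            ij=np.argwhere(m)[:,::-1]
            r+=list((pts.min(0)-ij.min(0))) + list(pts.max(0)-ij.max(0)-1)
        return np.array(r)
    s=least_squares(res,x0,loss='soft_l1'); print(l,list(M),s.x.round(4),res(s.x).round(1)); return s.x
fit('tumbler',.024,0,.1,dict(scene=(333,287),side=(228,126)),[.65,.3])
fit('carton',.018,0,.085,dict(scene=(384,256),side=(189,141)),[.55,.35])
fit('round_roll',.026,.016,.043,dict(scene=(250,184),side=(268,196),wrist=(202,260)),[.7,-.05])
fit('bottle',.03,0,.2,dict(scene=(259,279),side=(270,125)),[.8,.2])
fit('shaker',.02,0,.075,dict(scene=(176,167),side=(339,220),wrist=(314,369)),[.8,-.2])
fit('long_roll',.04,.016,.038,dict(scene=(266,214),side=(259,172),wrist=(224,157)),[.7,.1])
def tri(u):
    A=np.zeros((3,3));b=np.zeros(3)
    for n,(x,y) in u.items():
        o,d=ray(P[n],x,y);d=d/np.linalg.norm(d);Q=np.eye(3)-np.outer(d,d);A+=Q;b+=Q@o
    return np.linalg.solve(A,b)
print('sticktop',tri(dict(scene=(400.5,213),side=(186,108))),[atz(P[n],*q,.185) for n,q in dict(scene=(400.5,213),side=(186,108)).items()])
for n in ['hinge','tipA','tipB']:
    q=dict(hinge=(241.5,255),tipA=(310,292),tipB=(288,314))[n]; print(n,atz(P['side'],*q,.018))
m=[d for d in models.silhouettes(P['side'],'tongs')][0]['mask']
l,t,r,b=225,240,325,330
im=P['side']['frame'].copy(); im[m]=im[m]//2+np.array([100,0,0],np.uint8); P['side']['frame']=im
save(P['side'],'tongs.png',(l,t,r,b),6)
E
```

```text
tumbler ['scene', 'side'] [0.6285 0.2857] [-0.8 -0.8  0.   0.3 -0.1 -1.7 -1.6 -0.5]
carton ['scene', 'side'] [0.4662 0.2796] [-0.1  0.4 -2.3 -0.6 -0.9 -1.8 -1.8 -1.2]
round_roll ['scene', 'side', 'wrist'] [ 0.5926 -0.1068] [-1.3 -4.1 -0.9  1.2 -0.6 -4.4 -0.2  0.2 -2.5 -4.8  0.9  6.4]
bottle ['scene'] [0.7641 0.2026] [-0.9 -6.3  0.9  1.6]
shaker ['scene', 'side', 'wrist'] [ 0.7365 -0.2968] [-2.7 -3.6  0.6 -0.9 -2.3 -3.5  0.2 -0.2 -2.5 -1.6  5.  32.5]
long_roll ['scene', 'side', 'wrist'] [0.6222 0.0223] [  3.2  -4.   -2.8   6.4   2.   -6.8  -2.6   1.6   9.3 -24.   -8.7   8.9]
sticktop [0.46719809 0.27689776 0.18105041] [array([0.46668589, 0.27997823, 0.185     ]), array([0.46731418, 0.26636616, 0.185     ])]
hinge [ 0.41702629 -0.28013807  0.018     ]
tipA [ 0.52786673 -0.47611798  0.018     ]
tipB [ 0.44146711 -0.50834608  0.018     ]
```

View pics/tongs.png

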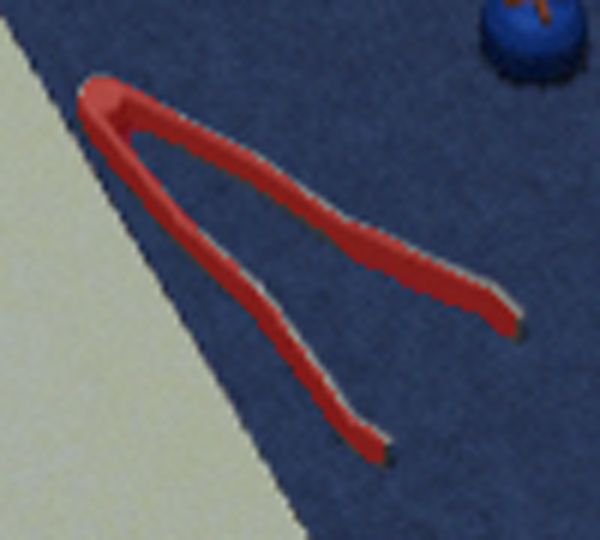

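The red overlay confirms the tongs: hinge at upper left, the two tips at lower right, and the blue roll outside the task. They lie along about -72°. Next I move above the carton.

Emit:
send_rows(
  rows=[
    {"x": 2, "y": -1.3, "hand": 0.3},
    {"x": 3.4, "y": -2.2},
    {"x": 3.6, "y": -2.4},
    {"x": 3.6, "y": -2.4},
    {"x": 3.6, "y": -2.4},
    {"x": 3.6, "y": -2.4},
    {"x": 3.6, "y": -2.4},
    {"x": 2.8, "y": -1.7},
    {"x": 1.6, "y": -1.05},
    {"x": 0},
    {"x": 0},
    {"x": 0},
  ],
  newtons=10,
)

```text
invalid input
```

```bash
python3 - <<'E'
from h import *
s=status.sense();print(s['ee_pos'],s['orientation'],s['width'],s['clock'])
w=snap('wrist');save(w,'w1.png')
for l in ['breadstick','carton','tumbler']:
    for d in models.silhouettes(w,l): print(l,round(d['p'],2),np.round(d['extent']).tolist())
for n in ['scene','side']:
    p=snap(n)
    for d in models.silhouettes(p,'breadstick')[:1]: print(n,d['p'],d['extent'])
for z in (.085,.185): print(proj(w,[.467,.278,z]))
E
```

```text
[ 6.50013027e-01 -4.23808202e-05  2.28578627e-01] [1.79998805e+02 2.04401524e-03 8.99970446e+01] 0.09204979892609272 2.45
breadstick 0.49 [106.0, 366.0, 129.0, 384.0]
scene 0.67 [386.7, 211.9, 407.8, 249.6]
side 0.42 [239.2, 256.3, 314.2, 315.1]
[  37.1137565  -130.38105575]
[   4.92093659 -141.53374889]
```

View pics/w1.png

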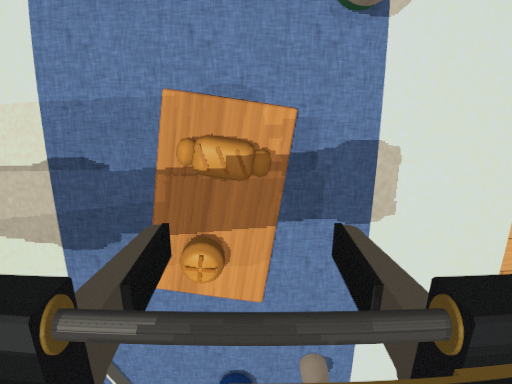

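The call was refused, probably because each row needs all its fields. The wrist view from the start pose shows the board, with the round roll at (203,259) and the long roll at (224,157). I'll resend with full rows.

Emit:
send_rows(
  rows=[
    {"hand": 0.3, "x": 2, "y": -1.3, "z": 0, "rx": 0, "ry": 0, "rz": 0},
    {"hand": 0.3, "x": 3.4, "y": -2.2, "z": 0, "rx": 0, "ry": 0, "rz": 0},
    {"hand": 0.3, "x": 3.6, "y": -2.4, "z": 0, "rx": 0, "ry": 0, "rz": 0},
    {"hand": 0.3, "x": 3.6, "y": -2.4, "z": 0, "rx": 0, "ry": 0, "rz": 0},
    {"hand": 0.3, "x": 3.6, "y": -2.4, "z": 0, "rx": 0, "ry": 0, "rz": 0},
    {"hand": 0.3, "x": 3.6, "y": -2.4, "z": 0, "rx": 0, "ry": 0, "rz": 0},
    {"hand": 0.3, "x": 3.6, "y": -2.4, "z": 0, "rx": 0, "ry": 0, "rz": 0},
    {"hand": 0.3, "x": 2.8, "y": -1.7, "z": 0, "rx": 0, "ry": 0, "rz": 0},
    {"hand": 0.3, "x": 1.6, "y": -1.1, "z": 0, "rx": 0, "ry": 0, "rz": 0},
    {"hand": 0.3, "x": 0, "y": 0, "z": 0, "rx": 0, "ry": 0, "rz": 0},
    {"hand": 0.3, "x": 0, "y": 0, "z": 0, "rx": 0, "ry": 0, "rz": 0},
  ],
  newtons=10,
)

```text
clock: 3.95
ee_pos: [0.4674, 0.2774, 0.2287]
orientation: [180.0, 0.0, 90.0]
ft_force: [-0.1, -1.4, -1.9]
width: 0.0641
finger_force: 0.0
```

```bash
python3 - <<'E'
from h import *
s=status.sense();print(s['ee_pos'],s['orientation'],s['width'],s['clock'])
w=snap('wrist');save(w,'w2.png')
for l in ['breadstick','carton','tumbler']:
    for d in models.silhouettes(w,l): print(l,round(d['p'],2),np.round(d['extent']).tolist())
for z in (.085,.185): print(proj(w,[.467,.278,z]))
E
```

```text
[0.46742883 0.27744475 0.2286604 ] [1.79970464e+02 2.96544192e-02 9.00036984e+01] 0.06406324984919969 3.95
breadstick 0.8 [242.0, 168.0, 262.0, 228.0]
breadstick 0.7 [235.0, 148.0, 275.0, 198.0]
carton 0.89 [233.0, 146.0, 275.0, 199.0]
tumbler 0.92 [366.0, 140.0, 454.0, 206.0]
tumbler 0.61 [378.0, 50.0, 475.0, 105.0]
[250.71759294 181.42151617]
[250.67636295 220.41154785]
```

View pics/w2.png

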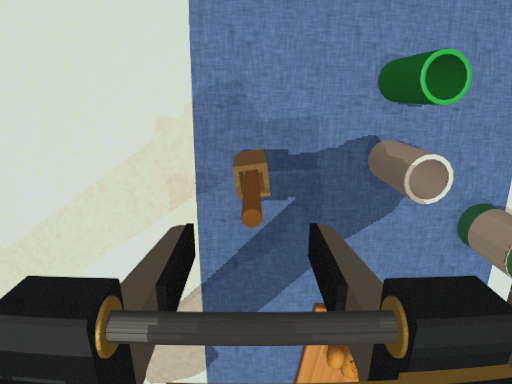

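The wrist view shows the stick's top at (252,217) and the carton at (252,180), both matching the estimate. The white tumbler's rim is at (429,178). I go down, grip and lift.

Emit:
send_rows(
  rows=[
    {"hand": 0.3, "x": 0.1, "y": 0, "z": 2.2, "rx": 0, "ry": 0, "rz": 0},
    {"hand": 0.3, "x": 0.1, "y": 0.1, "z": 2.2, "rx": 0, "ry": 0, "rz": 0},
    {"hand": 0.3, "x": 0, "y": 0, "z": 2.2, "rx": 0, "ry": 0, "rz": 0},
    {"hand": 0.3, "x": 0, "y": 0, "z": 1.5, "rx": 0, "ry": 0, "rz": 0},
    {"hand": 0.3, "x": 0, "y": 0, "z": 0.6, "rx": 0, "ry": 0, "rz": 0},
    {"hand": 1, "x": 0, "y": 0, "z": 0, "rx": 0, "ry": 0, "rz": 0},
    {"hand": 1, "x": 0, "y": 0, "z": 0, "rx": 0, "ry": 0, "rz": 0},
    {"hand": 1, "x": 0, "y": 0, "z": 0, "rx": 0, "ry": 0, "rz": 0},
    {"hand": 1, "x": 0, "y": 0, "z": 0, "rx": 0, "ry": 0, "rz": 0},
    {"hand": 1, "x": 0, "y": 0, "z": 0, "rx": 0, "ry": 0, "rz": 0},
    {"hand": 1, "x": 0, "y": 0, "z": 0, "rx": 0, "ry": 0, "rz": 0},
  ],
  newtons=10,
)

```text
clock: 5.25
ee_pos: [0.4681, 0.2801, 0.1419]
orientation: [180.0, -0.0, 90.0]
ft_force: [-1.2, -0.7, -0.5]
width: 0.0187
finger_force: 0.0
```

```bash
python3 - <<'E'
from h import *
s=status.sense();print(s['ee_pos'],s['orientation'],s['width'],s['finger_force'],s['clock'])
E
```

```text
[0.46811525 0.28006234 0.14189884] [ 1.79973582e+02 -1.32539702e-02  8.99975431e+01] 0.0186562422663761 0.0 5.25
```

Emit:
send_rows(
  rows=[
    {"hand": 1, "x": 0, "y": 0, "z": 0, "rx": 0, "ry": 0, "rz": 0},
    {"hand": 1, "x": 0, "y": 0, "z": 0, "rx": 0, "ry": 0, "rz": 0},
    {"hand": 1, "x": 0, "y": 0, "z": 0, "rx": 0, "ry": 0, "rz": 0},
    {"hand": 1, "x": 0, "y": 0, "z": -0.8, "rx": 0, "ry": 0, "rz": 0},
    {"hand": 1, "x": 0, "y": 0, "z": -2.2, "rx": 0, "ry": 0, "rz": 0},
    {"hand": 1, "x": 0, "y": 0, "z": -2.8, "rx": 0, "ry": 0, "rz": 0},
    {"hand": 1, "x": 0, "y": 0, "z": -2.8, "rx": 0, "ry": 0, "rz": 0},
    {"hand": 1, "x": 0, "y": 0, "z": -2.5, "rx": 0, "ry": 0, "rz": 0},
    {"hand": 1, "x": 0, "y": 0, "z": -1.2, "rx": 0, "ry": 0, "rz": 0},
    {"hand": 1, "x": 0, "y": 0, "z": -0.7, "rx": 0, "ry": 0, "rz": 0},
    {"hand": 1, "x": 0, "y": 0, "z": 0, "rx": 0, "ry": 0, "rz": 0},
    {"hand": 1, "x": 0, "y": 0, "z": 0, "rx": 0, "ry": 0, "rz": 0},
  ],
  newtons=10,
)

```text
clock: 6.45
ee_pos: [0.4675, 0.2796, 0.2704]
orientation: [-179.9, 0.1, 90.0]
ft_force: [-0.1, -1.1, 0.0]
width: 0.0139
finger_force: 10.0
```

```bash
python3 - <<'E'
from h import *
s=status.sense();print(s['ee_pos'],s['width'],s['finger_force'],s['clock'])
P={n:snap(n) for n in ['scene','side','wrist']}
print('rim',atz(P['wrist'],255,190,0))
for n,p in P.items():
    for l in ['breadstick','tumbler']:
        for d in models.silhouettes(p,l)[:3]:
            print(n,l,round(d['p'],2),d['extent'],d['shot'] if 'shot' in d else '')
            if l=='breadstick' and d['p']>.5 and n!='wrist':
                pts=np.argwhere(d['mask'])[:,::-1].astype(np.float32); v=cv2.fitLine(pts,cv2.DIST_L2,0,.01,.01).ravel()
                lo=pts[:,1].max(); hi=pts[:,1].min()
                f=lambda y:(v[2]+v[0]/v[1]*(y-v[3]),y)
                print('low',f(lo),'high',f(hi))
    zt=s['ee_pos'][2]
    e=s['ee_pos'];print('exp foot',proj(p,[e[0],e[1],e[2]-.137]),'top',proj(p,[e[0],e[1],e[2]+.043]))
save(P['side'],'s3.png',(130,60,280,170),5)
print('Tum: ',[proj(P['wrist'],[.6285,.2857,.1])])
E
```

```text
[0.46750054 0.27959428 0.27044389] 0.013913084269704964 9.999539405107498 6.45
rim [0.47200751 0.23495417 0.        ]
scene tumbler 0.72 [347.9, 299.6, 377.8, 345.7] 
scene tumbler 0.67 [320.8, 265.3, 351.3, 311.2] 
exp foot [393.57692896 229.6208594 ] top [419.46725042 163.91923659]
side breadstick 0.43 [182.5, 71.4, 191.1, 125.3] 
side tumbler 0.86 [222.9, 114.2, 238.2, 138.3] 
side tumbler 0.48 [215.6, 100.9, 225.0, 129.3] 
side tumbler 0.22 [234.5, 161.6, 298.5, 220.9] 
exp foot [186.17853346 118.687987  ] top [180.67409491  71.96472792]
wrist breadstick 0.56 [235.7, 178.1, 268.3, 309.9] 
wrist tumbler 0.7 [354.2, 138.0, 433.9, 193.2] 
wrist tumbler 0.65 [364.5, 56.1, 447.9, 104.1] 
exp foot [251.58853637 183.74025741] top [251.46327094 301.18725285]
Tum:  [array([407.62606151, 169.58003351])]
```

View pics/s3.png

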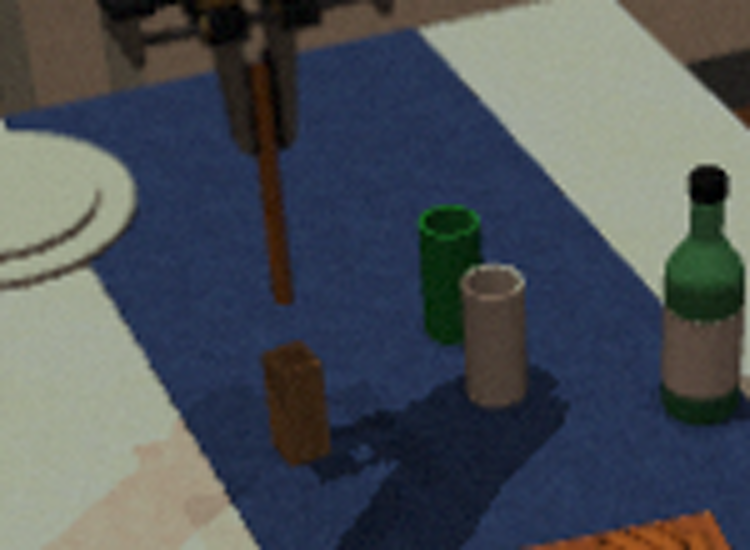

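The stick hangs straight in the jaws, with its foot at side px (187,121) as expected, and the white tumbler stands in front of the green one. I carry it over.

Emit:
send_rows(
  rows=[
    {"hand": 1, "x": 0, "y": 0.8, "z": 0, "rx": 0, "ry": 0, "rz": 0},
    {"hand": 1, "x": 0.1, "y": 2, "z": 0, "rx": 0, "ry": 0, "rz": 0},
    {"hand": 1, "x": 0.1, "y": 2.8, "z": 0, "rx": 0, "ry": 0, "rz": 0},
    {"hand": 1, "x": 0.1, "y": 3, "z": 0, "rx": 0, "ry": 0, "rz": 0},
    {"hand": 1, "x": 0.1, "y": 3, "z": 0, "rx": 0, "ry": 0, "rz": 0},
    {"hand": 1, "x": 0.1, "y": 2.5, "z": 0, "rx": 0, "ry": 0, "rz": 0},
    {"hand": 1, "x": 0.1, "y": 1.4, "z": 0, "rx": 0, "ry": 0, "rz": 0},
    {"hand": 1, "x": 0, "y": 0.6, "z": 0, "rx": 0, "ry": 0, "rz": 0},
    {"hand": 1, "x": 0, "y": 0, "z": 0, "rx": 0, "ry": 0, "rz": 0},
    {"hand": 1, "x": 0, "y": 0, "z": 0, "rx": 0, "ry": 0, "rz": 0},
  ],
  newtons=10,
)

```text
clock: 7.9
ee_pos: [0.6285, 0.2861, 0.2715]
orientation: [-180.0, 0.0, 90.0]
ft_force: [0.5, -0.1, -0.1]
width: 0.0134
finger_force: 10.0
```

```bash
python3 - <<'E'
from h import *
s=status.sense();e=s['ee_pos'];print(e,s['width'],s['finger_force'],s['clock'])
P={n:snap(n) for n in ['scene','side','wrist']}
for n,p in P.items():
    print(n,'foot',proj(p,[e[0],e[1],e[2]-.137]),'rim',proj(p,[.6285,.2857,.1]))
    for d in models.silhouettes(p,'tumbler')[:2]: print(d['p'],d['extent'])
c=[cv2.resize(P['scene']['frame'][190:330,290:400],None,fx=3.5,fy=3.5),cv2.resize(P['wrist']['frame'][100:240,170:330],None,fx=2.5,fy=3.5)]
cv2.imwrite('pics/c4.png',cv2.hconcat(c)[:,:,::-1])
E
```

```text
[0.62846912 0.28611284 0.27147507] 0.013374763467528958 9.999660104513168 7.9
scene foot [339.74386928 265.12333169] rim [336.94136803 275.11917289]
0.78 [320.3, 264.1, 350.7, 310.9]
0.67 [347.2, 299.5, 381.9, 345.7]
side foot [226.96735969 106.76839458] rim [227.35124822 114.82624867]
0.71 [217.4, 97.3, 225.9, 129.5]
wrist foot [251.45085403 184.02729788] rim [251.43716542 175.66950988]
0.97 [230.2, 141.9, 279.5, 195.7]
0.69 [233.8, 61.8, 280.4, 108.9]
```

View pics/c4.png

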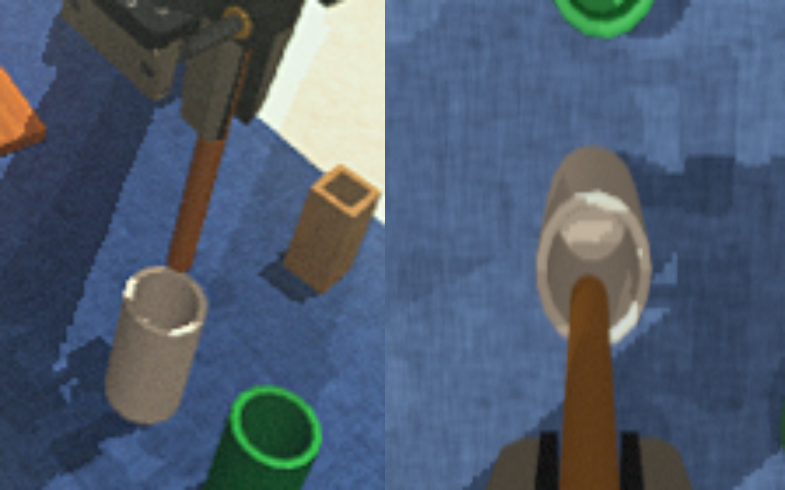

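The foot hangs just over the white rim, centred in the wrist view within about 2 mm. Lower it.

Emit:
send_rows(
  rows=[
    {"hand": 1, "x": 0, "y": 0.1, "z": 0.8, "rx": 0, "ry": 0, "rz": 0},
    {"hand": 1, "x": 0, "y": 0, "z": 1.6, "rx": 0, "ry": 0, "rz": 0},
    {"hand": 1, "x": 0, "y": 0, "z": 2, "rx": 0, "ry": 0, "rz": 0},
    {"hand": 1, "x": 0, "y": 0, "z": 2.2, "rx": 0, "ry": 0, "rz": 0},
    {"hand": 1, "x": 0, "y": 0, "z": 2.2, "rx": 0, "ry": 0, "rz": 0},
    {"hand": 1, "x": 0, "y": 0, "z": 1.8, "rx": 0, "ry": 0, "rz": 0},
    {"hand": 1, "x": 0, "y": 0, "z": 1, "rx": 0, "ry": 0, "rz": 0},
    {"hand": 1, "x": 0, "y": 0, "z": 0.5, "rx": 0, "ry": 0, "rz": 0},
    {"hand": 1, "x": 0, "y": 0, "z": 0, "rx": 0, "ry": 0, "rz": 0},
    {"hand": 1, "x": 0, "y": 0, "z": 0, "rx": 0, "ry": 0, "rz": 0},
  ],
  newtons=10,
)

```text
clock: 9.2
ee_pos: [0.6305, 0.2862, 0.1513]
orientation: [179.9, -0.0, 90.0]
ft_force: [0.1, -0.4, -0.5]
width: 0.0138
finger_force: 10.0
```

Emit:
send_rows(
  rows=[
    {"hand": 1, "x": 0, "y": 0, "z": 0.4, "rx": 0, "ry": 0, "rz": 0},
    {"hand": 1, "x": 0, "y": 0, "z": 0.2, "rx": 0, "ry": 0, "rz": 0},
    {"hand": 0.7, "x": 0, "y": 0, "z": 0, "rx": 0, "ry": 0, "rz": 0},
    {"hand": 0.4, "x": 0, "y": 0, "z": 0, "rx": 0, "ry": 0, "rz": 0},
    {"hand": 0, "x": 0, "y": 0, "z": 0, "rx": 0, "ry": 0, "rz": 0},
    {"hand": 0, "x": 0, "y": 0, "z": 0, "rx": 0, "ry": 0, "rz": 0},
    {"hand": 0, "x": 0, "y": 0, "z": 0, "rx": 0, "ry": 0, "rz": 0},
    {"hand": 0, "x": 0, "y": 0, "z": 0, "rx": 0, "ry": 0, "rz": 0},
    {"hand": 0, "x": 0, "y": 0, "z": 0, "rx": 0, "ry": 0, "rz": 0},
    {"hand": 0, "x": 0, "y": 0, "z": -1, "rx": 0, "ry": 0, "rz": 0},
    {"hand": 0, "x": 0, "y": 0, "z": -2, "rx": 0, "ry": 0, "rz": 0},
    {"hand": 0, "x": 0, "y": 0, "z": -3, "rx": 0, "ry": 0, "rz": 0},
    {"hand": 0, "x": 0, "y": 0, "z": -3, "rx": 0, "ry": 0, "rz": 0},
    {"hand": 0, "x": 0, "y": 0, "z": -2.5, "rx": 0, "ry": 0, "rz": 0},
    {"hand": 0, "x": 0, "y": 0, "z": -1, "rx": 0, "ry": 0, "rz": 0},
    {"hand": 0, "x": 0, "y": 0, "z": 0, "rx": 0, "ry": 0, "rz": 0},
  ],
  newtons=10,
)

```text
clock: 10.8
ee_pos: [0.6307, 0.2863, 0.2717]
orientation: [179.8, -0.1, 90.0]
ft_force: [-0.3, 0.8, -0.2]
width: 0.0918
finger_force: 0.0
```

```bash
python3 - <<'E'
from h import *
s=status.sense();print(s['ee_pos'],s['orientation'],s['width'],s['clock'])
P={n:snap(n) for n in ['scene','side']}
for n,p in P.items():
    for l in ['breadstick','tumbler']:
        for d in models.silhouettes(p,l)[:2]: print(n,l,round(d['p'],2),d['extent'])
c=[cv2.resize(P['scene']['frame'][190:330,290:400],None,fx=3.5,fy=3.5),cv2.resize(P['side']['frame'][70:170,170:270],None,fx=3.8,fy=4.9)]
cv2.imwrite('pics/c5.png',cv2.hconcat(c)[:,:,::-1])
E
```

```text
[0.63071905 0.28633655 0.27167248] [ 1.79816318e+02 -8.68189547e-02  8.99937417e+01] 0.0917777559907777 10.8
scene breadstick 0.76 [333.6, 247.4, 350.4, 284.5]
scene tumbler 0.85 [350.0, 301.8, 380.4, 345.6]
scene tumbler 0.63 [319.7, 264.8, 350.3, 312.6]
side breadstick 0.63 [225.1, 98.7, 228.8, 115.2]
side tumbler 0.72 [222.1, 112.4, 237.9, 139.5]
side tumbler 0.65 [216.1, 100.2, 227.8, 126.8]
```

View pics/c5.png

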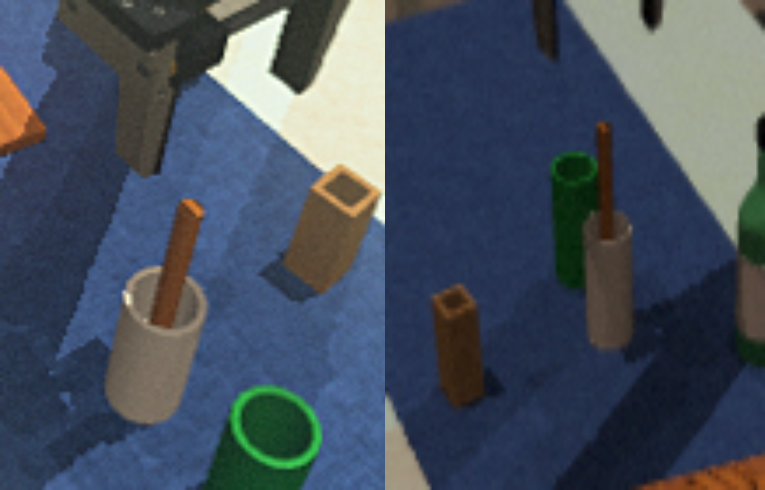

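The breadstick stands in the upright white tumbler and the gripper is clear. Next I cross over to the tongs.

Emit:
send_rows(
  rows=[
    {"hand": 0, "x": -1.6, "y": -0.4, "z": 0, "rx": 0, "ry": 0, "rz": 0},
    {"hand": 0, "x": -3, "y": -0.8, "z": 0, "rx": 0, "ry": 0, "rz": 0},
    {"hand": 0, "x": -4, "y": -1.1, "z": 0, "rx": 0, "ry": 0, "rz": 0},
    {"hand": 0, "x": -4.5, "y": -1.2, "z": 0, "rx": 0, "ry": 0, "rz": 0},
    {"hand": 0, "x": -4.5, "y": -1.2, "z": 0, "rx": 0, "ry": 0, "rz": 0},
    {"hand": 0, "x": -4.5, "y": -1.2, "z": 0, "rx": 0, "ry": 0, "rz": 0},
    {"hand": 0, "x": -4.5, "y": -1.2, "z": 0, "rx": 0, "ry": 0, "rz": 0},
    {"hand": 0, "x": -4.5, "y": -1.2, "z": 0, "rx": 0, "ry": 0, "rz": 0},
    {"hand": 0, "x": -4.5, "y": -1.2, "z": 0, "rx": 0, "ry": 0, "rz": 0},
    {"hand": 0, "x": -4.5, "y": -1.2, "z": 0, "rx": 0, "ry": 0, "rz": 0},
    {"hand": 0, "x": -4.5, "y": -1.2, "z": 0, "rx": 0, "ry": 0, "rz": 0},
    {"hand": 0, "x": -4.5, "y": -1.2, "z": 0, "rx": 0, "ry": 0, "rz": 0},
    {"hand": 0, "x": -4.5, "y": -1.2, "z": 0, "rx": 0, "ry": 0, "rz": 0},
    {"hand": 0, "x": -4.5, "y": -1.2, "z": 0, "rx": 0, "ry": 0, "rz": 0},
    {"hand": 0, "x": -4, "y": -1.1, "z": 0, "rx": 0, "ry": 0, "rz": 0},
    {"hand": 0, "x": -3, "y": -1, "z": 0, "rx": 0, "ry": 0, "rz": 0},
    {"hand": 0, "x": -2, "y": -0.8, "z": 0, "rx": 0, "ry": 0, "rz": 0},
  ],
)

```text
clock: 12.8
ee_pos: [0.443, -0.3882, 0.2693]
orientation: [-179.9, 0.0, 89.8]
ft_force: [0.3, 0.2, -0.1]
width: 0.0919
finger_force: 0.0
```

Emit:
send_rows(
  rows=[
    {"hand": 0, "x": 0, "y": 0, "z": 0, "rx": 0, "ry": 0, "rz": 0.08},
    {"hand": 0, "x": 0, "y": 0, "z": 0, "rx": 0, "ry": 0, "rz": 0.149},
    {"hand": 0, "x": 0, "y": 0, "z": 0, "rx": 0, "ry": 0, "rz": 0.149},
    {"hand": 0, "x": 0, "y": 0, "z": 0, "rx": 0, "ry": 0, "rz": 0.149},
    {"hand": 0, "x": 0, "y": 0, "z": 0, "rx": 0, "ry": 0, "rz": 0.149},
    {"hand": 0, "x": 0, "y": 0, "z": 0, "rx": 0, "ry": 0, "rz": 0.149},
    {"hand": 0, "x": 0, "y": 0, "z": 0, "rx": 0, "ry": 0, "rz": 0.149},
    {"hand": 0, "x": 0, "y": 0, "z": 0, "rx": 0, "ry": 0, "rz": 0.149},
    {"hand": 0, "x": 0, "y": 0, "z": 0, "rx": 0, "ry": 0, "rz": 0.149},
    {"hand": 0, "x": 0, "y": 0, "z": 0, "rx": 0, "ry": 0, "rz": 0.149},
    {"hand": 0, "x": 0, "y": 0, "z": 0, "rx": 0, "ry": 0, "rz": 0.149},
    {"hand": 0, "x": 0, "y": 0, "z": 0, "rx": 0, "ry": 0, "rz": 0.149},
    {"hand": 0, "x": 0, "y": 0, "z": 0, "rx": 0, "ry": 0, "rz": 0.149},
    {"hand": 0, "x": 0, "y": 0, "z": 0, "rx": 0, "ry": 0, "rz": 0.149},
    {"hand": 0, "x": 0, "y": 0, "z": 0, "rx": 0, "ry": 0, "rz": 0.149},
    {"hand": 0, "x": 0, "y": 0, "z": 0, "rx": 0, "ry": 0, "rz": 0.149},
    {"hand": 0, "x": 0, "y": 0, "z": 0, "rx": 0, "ry": 0, "rz": 0.149},
    {"hand": 0, "x": 0, "y": 0, "z": 0, "rx": 0, "ry": 0, "rz": 0.149},
    {"hand": 0, "x": 0, "y": 0, "z": 0, "rx": 0, "ry": 0, "rz": 0.149},
    {"hand": 0, "x": 0, "y": 0, "z": 0, "rx": 0, "ry": 0, "rz": 0.068},
  ],
)

```text
clock: 14.8
ee_pos: [0.4446, -0.3853, 0.2693]
orientation: [180.0, 0.0, -72.5]
ft_force: [-0.5, -0.2, 1.5]
width: 0.0919
finger_force: 0.0
```

```bash
python3 - <<'E'
from h import *
s=status.sense();print(s['ee_pos'],s['orientation'],s['q'],s['clock'])
w=snap('wrist')
for d in models.silhouettes(w,'tongs'): print(d['p'],d['extent'])
for d in models.silhouettes(w,'round_roll'): print('roll',d['p'],d['extent'])
a=np.deg2rad(-72.3);u=np.array([np.cos(a),np.sin(a)]);v=np.array([-u[1],u[0]]);o=np.array([.449,-.380])
im=w['frame'].copy()
for x,y,c in [(-.105,0,(255,0,0)),(0,0,(255,0,0)),(.1,.0455,(255,0,0)),(.1,-.0455,(255,0,0)),(.118,.045,(0,255,0)),(.118,-.045,(0,255,0)),(0,.028,(255,255,0)),(0,-.028,(255,255,0))]:
    q=proj(w,[*(o+x*u+y*v),.022]); print(x,y,q); cv2.circle(im,tuple(int(round(t)) for t in q),3,c,1)
w['frame']=im;save(w,'w6.png',k=1.5)
E
```

```text
[ 0.44455162 -0.38533967  0.26928166] [ 1.79982945e+02  3.89310932e-02 -7.24859928e+01] [   5.09915291   21.57807766   42.21406506  100.41514803  -15.9339674
   64.19310164 -110.13969227] 14.8
0.9 [200.7, 63.3, 285.4, 247.4]
roll 0.92 [79.2, 135.0, 122.9, 178.2]
-0.105 0 [247.46944667 240.19940641]
0 0 [246.81535554 162.75460269]
0.1 0.0455 [207.36021049  79.35317894]
0.1 -0.0455 [285.00034111  78.91668968]
0.118 0.045 [207.28481259  63.36016447]
0.118 -0.045 [284.83532847  62.90666364]
0 0.028 [224.31887734 162.86736959]
0 -0.028 [269.32788041 162.66390289]
```

View pics/w6.png

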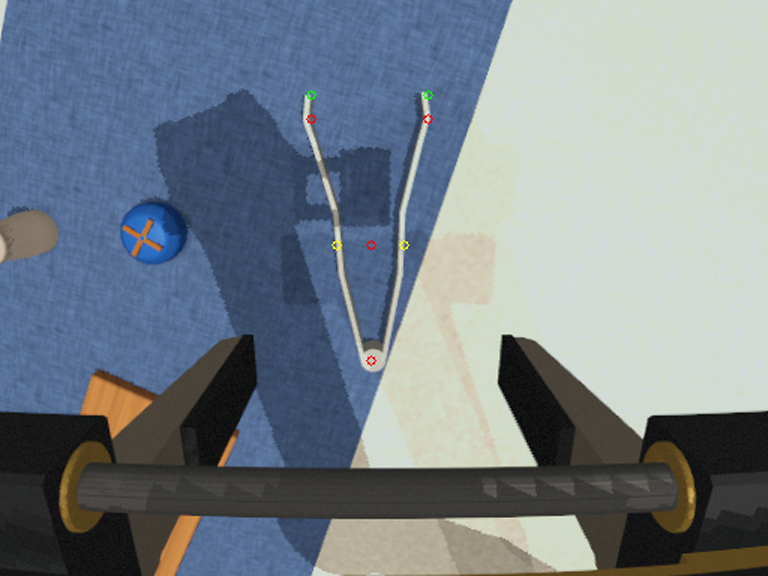

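The overlay of my estimated tongs pose sits on the tongs within 1–3 mm: hinge at (373,360), tips at (307,119) and (425,119). I turn by +1° and descend over the grip part.

Emit:
send_rows(
  rows=[
    {"hand": 0, "x": -0.4, "y": -0.6, "z": 1.5, "rx": 0, "ry": 0, "rz": -0.017},
    {"hand": 0, "x": 0, "y": 0, "z": 3, "rx": 0, "ry": 0, "rz": 0},
    {"hand": 0, "x": 0, "y": 0, "z": 4, "rx": 0, "ry": 0, "rz": 0},
    {"hand": 0, "x": 0, "y": 0, "z": 4, "rx": 0, "ry": 0, "rz": 0},
    {"hand": 0, "x": 0, "y": 0, "z": 4, "rx": 0, "ry": 0, "rz": 0},
    {"hand": 0, "x": 0, "y": 0, "z": 3, "rx": 0, "ry": 0, "rz": 0},
    {"hand": 0, "x": 0, "y": 0, "z": 1.5, "rx": 0, "ry": 0, "rz": 0},
    {"hand": 0, "x": 0, "y": 0, "z": 0, "rx": 0, "ry": 0, "rz": 0},
    {"hand": 0, "x": 0, "y": 0, "z": 0, "rx": 0, "ry": 0, "rz": 0},
  ],
)

```text
clock: 15.85
ee_pos: [0.4508, -0.3799, 0.0602]
orientation: [-180.0, -0.1, -71.2]
ft_force: [-0.1, -0.1, -0.4]
width: 0.0917
finger_force: 0.0
```

```bash
python3 - <<'E'
from h import *
s=status.sense();print(s['ee_pos'],s['orientation'],s['clock'])
T=np.array([.449,-.380,.017]);R=Ro.from_euler('xyz',s['orientation'],degrees=True).as_matrix()
print('tool cm',100*R.T@(T-s['ee_pos']))
w=snap('wrist')
for d in models.silhouettes(w,'tongs')[:1]: print(d['p'],d['extent'])
a=np.deg2rad(-71.5);u=np.array([np.cos(a),np.sin(a)]);v=np.array([-u[1],u[0]]);o=np.array([.449,-.380])
for x,y in [(.118,.0475),(.118,-.0475),(.082,.044),(.082,-.044)]: print(proj(w,[*(o+x*u+y*v),.022]))
m=models.silhouettes(w,'tongs')[0]['mask']
for r in range(10,384,25):
    c=np.flatnonzero(m[r]); 
    if len(c): print(r,c.min(),c.max(),(c.min()+c.max())/2, proj(w,[*(o+.1*u),.022]).round() if r==10 else '')
E
```

```text
[ 0.45077056 -0.37987942  0.06021639] [-1.79971839e+02 -5.27209944e-02 -7.11608067e+01] 15.85
tool cm [-0.04973868  0.17358872  4.32151022]
0.79 [165.8, 19.6, 344.1, 366.8]
[169.35560144  21.65119496]
[342.29661437  22.68592627]
[178.22307153  88.58544001]
[332.52714154  89.42911075]
35 167 340 253.5 
60 167 339 253.0 
85 175 331 253.0 
110 183 323 253.0 
135 191 315 253.0 
160 199 309 254.0 
185 206 301 253.5 
210 209 299 254.0 
235 212 296 254.0 
260 213 293 253.0 
285 220 286 253.0 
310 227 280 253.5 
360 241 265 253.0
```

Emit:
send_rows(
  rows=[
    {"hand": 0, "x": 0, "y": 0.05, "z": 1, "rx": 0, "ry": 0, "rz": 0},
    {"hand": 0, "x": 0, "y": 0, "z": 1.5, "rx": 0, "ry": 0, "rz": 0},
    {"hand": 0, "x": 0, "y": 0, "z": 1.2, "rx": 0, "ry": 0, "rz": 0},
    {"hand": 0, "x": 0, "y": 0, "z": 0.6, "rx": 0, "ry": 0, "rz": 0},
    {"hand": 0, "x": 0, "y": 0, "z": 0, "rx": 0, "ry": 0, "rz": 0},
    {"hand": 0.2, "x": 0, "y": 0, "z": 0, "rx": 0, "ry": 0, "rz": 0},
    {"hand": 0.3, "x": 0, "y": 0, "z": 0, "rx": 0, "ry": 0, "rz": 0},
    {"hand": 0.4, "x": 0, "y": 0, "z": 0, "rx": 0, "ry": 0, "rz": 0},
    {"hand": 0.46, "x": 0, "y": 0, "z": 0, "rx": 0, "ry": 0, "rz": 0},
    {"hand": 0.46, "x": 0, "y": 0, "z": 0, "rx": 0, "ry": 0, "rz": 0},
    {"hand": 0.46, "x": 0, "y": 0, "z": 0, "rx": 0, "ry": 0, "rz": 0},
    {"hand": 0.46, "x": 0, "y": 0, "z": 0, "rx": 0, "ry": 0, "rz": 0},
    {"hand": 0.46, "x": 0, "y": 0, "z": 0, "rx": 0, "ry": 0, "rz": 0},
  ],
  newtons=20,
)

```text
clock: 17.3
ee_pos: [0.45, -0.3796, 0.0167]
orientation: [-180.0, -0.0, -71.2]
ft_force: [-0.1, 0.4, 0.5]
width: 0.0497
finger_force: 5.5
```

Emit:
send_rows(
  rows=[
    {"hand": 0.46, "x": 0, "y": 0, "z": -0.5, "rx": 0, "ry": 0, "rz": 0},
    {"hand": 0.46, "x": 0, "y": 0, "z": -1.2, "rx": 0, "ry": 0, "rz": 0},
    {"hand": 0.46, "x": 0, "y": 0, "z": -2, "rx": 0, "ry": 0, "rz": 0},
    {"hand": 0.46, "x": 0, "y": 0, "z": -2.5, "rx": 0, "ry": 0, "rz": 0},
    {"hand": 0.46, "x": 0, "y": 0, "z": -2.5, "rx": 0, "ry": 0, "rz": 0},
    {"hand": 0.46, "x": 0, "y": 0, "z": -1.8, "rx": 0, "ry": 0, "rz": 0},
    {"hand": 0.46, "x": 0, "y": 0, "z": -0.8, "rx": 0, "ry": 0, "rz": -0.05},
    {"hand": 0.46, "x": 0, "y": 0, "z": 0, "rx": 0, "ry": 0, "rz": -0.1},
    {"hand": 0.46, "x": 0, "y": 0, "z": 0, "rx": 0, "ry": 0, "rz": -0.13},
    {"hand": 0.46, "x": 0, "y": 0, "z": 0, "rx": 0, "ry": 0, "rz": -0.14},
    {"hand": 0.46, "x": 0, "y": 0, "z": 0, "rx": 0, "ry": 0, "rz": -0.14},
    {"hand": 0.46, "x": 0, "y": 0, "z": 0, "rx": 0, "ry": 0, "rz": -0.14},
    {"hand": 0.46, "x": 0, "y": 0, "z": 0, "rx": 0, "ry": 0, "rz": -0.14},
    {"hand": 0.46, "x": 0, "y": 0, "z": 0, "rx": 0, "ry": 0, "rz": -0.14},
    {"hand": 0.46, "x": 0, "y": 0, "z": 0, "rx": 0, "ry": 0, "rz": -0.13},
    {"hand": 0.46, "x": 0, "y": 0, "z": 0, "rx": 0, "ry": 0, "rz": -0.09},
    {"hand": 0.46, "x": 0, "y": 0, "z": 0, "rx": 0, "ry": 0, "rz": -0.043},
    {"hand": 0.46, "x": 0, "y": 0, "z": 0, "rx": 0, "ry": 0, "rz": 0},
    {"hand": 0.46, "x": 0, "y": 0, "z": 0, "rx": 0, "ry": 0, "rz": 0},
  ],
  newtons=20,
)

```text
clock: 19.2
ee_pos: [0.4499, -0.3797, 0.1301]
orientation: [180.0, -0.0, -0.0]
ft_force: [-0.0, 0.4, -1.2]
width: 0.0497
finger_force: 4.7
```

```bash
python3 - <<'E'
from h import *
s=status.sense();e=s['ee_pos'];print(e,s['orientation'],s['q'].round(),s['width'],s['finger_force'])
w=snap('wrist')
for l in ['tongs','round_roll']:
    for d in models.silhouettes(w,l)[:2]: print(l,d['p'],d['extent'])
m=models.silhouettes(w,'tongs')[0]['mask']
for r in range(10,384,50):
    c=np.flatnonzero(m[r])
    if len(c): print(r,c.min(),c.max())
print(proj(w,[e[0]+.118,e[1]+.044,e[2]+.005]),proj(w,[e[0]+.118,e[1]-.044,e[2]+.005]))
E
```

```text
[ 0.4498844  -0.37974354  0.13013737] [ 1.79973274e+02 -1.91836137e-02 -4.14673559e-02] [ 22.  28.  19. 106. -12.  47. -43.] 0.049710005492998414 4.678270295262337
tongs 0.87 [151.1, 1.3, 351.3, 384.0]
10 153 347
60 156 345
110 172 330
160 186 315
210 200 303
260 202 299
310 209 294
360 223 281
[148.30099208   0.93749955] [355.93375551   0.56409604]
```

Emit:
send_rows(
  rows=[
    {"hand": 0.46, "x": 0.1, "y": -0.8, "z": 0, "rx": 0, "ry": 0, "rz": 0},
    {"hand": 0.46, "x": 0.3, "y": -1.7, "z": 0, "rx": 0, "ry": 0, "rz": 0},
    {"hand": 0.46, "x": 0.4, "y": -2.5, "z": 0, "rx": 0, "ry": 0, "rz": 0},
    {"hand": 0.46, "x": 0.5, "y": -3, "z": 0, "rx": 0, "ry": 0, "rz": 0},
    {"hand": 0.46, "x": 0.5, "y": -3.2, "z": 0, "rx": 0, "ry": 0, "rz": 0},
    {"hand": 0.46, "x": 0.5, "y": -3.2, "z": 0, "rx": 0, "ry": 0, "rz": 0},
    {"hand": 0.46, "x": 0.5, "y": -3.2, "z": 0, "rx": 0, "ry": 0, "rz": 0},
    {"hand": 0.46, "x": 0.5, "y": -3, "z": 0, "rx": 0, "ry": 0, "rz": 0},
    {"hand": 0.46, "x": 0.4, "y": -2.6, "z": 0, "rx": 0, "ry": 0, "rz": 0},
    {"hand": 0.46, "x": 0.3, "y": -2, "z": 0, "rx": 0, "ry": 0, "rz": 0},
    {"hand": 0.46, "x": 0.2, "y": -1.4, "z": 0, "rx": 0, "ry": 0, "rz": 0},
    {"hand": 0.46, "x": 0.1, "y": -0.7, "z": 0, "rx": 0, "ry": 0, "rz": 0},
    {"hand": 0.46, "x": 0, "y": 0, "z": 0, "rx": 0, "ry": 0, "rz": 0},
    {"hand": 0.46, "x": 0, "y": 0, "z": 0, "rx": 0, "ry": 0, "rz": 0},
    {"hand": 0.46, "x": 0, "y": 0, "z": 0, "rx": 0, "ry": 0, "rz": 0},
  ],
  newtons=20,
)

```text
clock: 20.9
ee_pos: [0.4926, -0.1074, 0.1296]
orientation: [180.0, -0.0, -0.0]
ft_force: [-0.3, 0.1, -1.7]
width: 0.0494
finger_force: 4.7
```

```bash
python3 - <<'E'
from h import *
s=status.sense();e=s['ee_pos'];print(e,s['orientation'],s['width'],s['finger_force'])
w=snap('wrist')
for l in ['tongs','round_roll','long_roll']:
    for d in models.silhouettes(w,l)[:2]:
        x=d['extent'];c=((x[0]+x[2])/2,(x[1]+x[3])/2)
        print(l,round(d['p'],2),x, atz(w,*c,.037).round(4) if l!='tongs' else '')
m=models.silhouettes(w,'tongs')[0]['mask']
for r in range(10,384,50):
    c=np.flatnonzero(m[r])
    if len(c): print(r,c.min(),c.max())
o=np.array([.5926,-.1068])
q=np.array([proj(w,[o[0]+.026*np.cos(t),o[1]+.026*np.sin(t),z]) for t in np.linspace(0,6.3,50) for z in (.026,.044)]);print('pred roll',q.min(0),q.max(0))
for t in (.082,.1,.118): print('centre line',proj(w,[e[0]+t,e[1],e[2]+.005]))
save(w,'w7.png',k=1.5)
E
```

```text
[ 0.49258058 -0.10736012  0.12961473] [ 1.79976584e+02 -9.45683927e-04 -3.96618496e-02] 0.049371107411006206 4.6781837940216064
tongs 0.93 [149.9, 0.9, 351.3, 382.1] 
round_roll 0.65 [497.8, 9.9, 512.0, 62.4] [ 0.6183 -0.2965  0.037 ]
round_roll 0.6 [216.8, 26.1, 288.1, 104.0] [ 0.5921 -0.1078  0.037 ]
long_roll 0.87 [48.7, 0.0, 117.7, 98.6] [0.6055 0.015  0.037 ]
10 153 348
60 157 346
110 172 330
160 185 316
210 198 303
260 204 300
310 209 294
360 222 282
pred roll [213.64795341  23.75045776] [288.42298997 101.4285234 ]
centre line [252.25722189  86.46715075]
centre line [252.2020652   43.45233855]
centre line [252.14036959  -1.13044263]
```

View pics/w7.png

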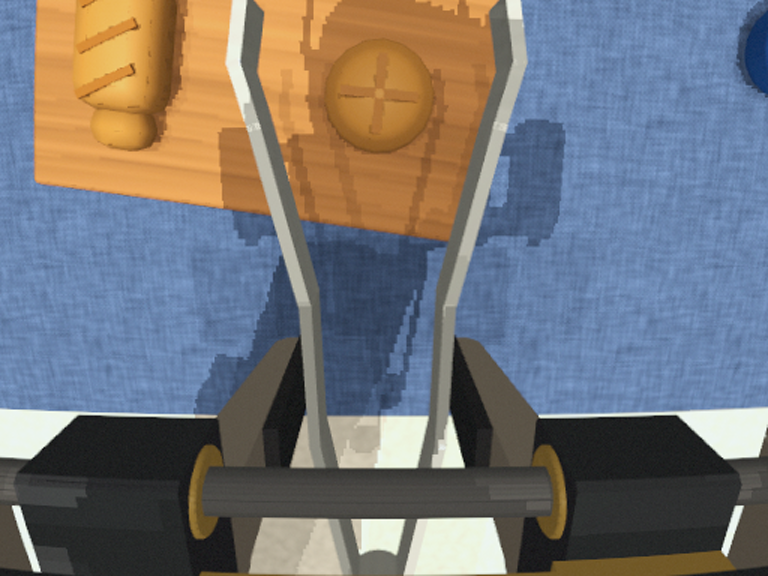

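The open tips straddle the round roll: tips at columns 245 and 505, roll centre at (379,95). The measured roll is 1 mm off the tongs' centre line. I lower and close.

Emit:
send_rows(
  rows=[
    {"hand": 0.46, "x": 0, "y": 0, "z": 0.8, "rx": 0, "ry": 0, "rz": 0},
    {"hand": 0.46, "x": 0, "y": 0, "z": 1.6, "rx": 0, "ry": 0, "rz": 0},
    {"hand": 0.46, "x": 0, "y": 0, "z": 1.8, "rx": 0, "ry": 0, "rz": 0},
    {"hand": 0.46, "x": 0, "y": 0, "z": 1.8, "rx": 0, "ry": 0, "rz": 0},
    {"hand": 0.46, "x": 0, "y": 0, "z": 1.5, "rx": 0, "ry": 0, "rz": 0},
    {"hand": 0.46, "x": 0, "y": 0, "z": 0.9, "rx": 0, "ry": 0, "rz": 0},
    {"hand": 0.46, "x": 0, "y": 0, "z": 0.5, "rx": 0, "ry": 0, "rz": 0},
    {"hand": 0.46, "x": 0, "y": 0, "z": 0, "rx": 0, "ry": 0, "rz": 0},
    {"hand": 0.5, "x": 0, "y": 0, "z": 0, "rx": 0, "ry": 0, "rz": 0},
    {"hand": 0.54, "x": 0, "y": 0, "z": 0, "rx": 0, "ry": 0, "rz": 0},
    {"hand": 0.58, "x": 0, "y": 0, "z": 0, "rx": 0, "ry": 0, "rz": 0},
    {"hand": 0.62, "x": 0, "y": 0, "z": 0, "rx": 0, "ry": 0, "rz": 0},
    {"hand": 0.75, "x": 0, "y": 0, "z": 0, "rx": 0, "ry": 0, "rz": 0},
    {"hand": 0.75, "x": 0, "y": 0, "z": 0, "rx": 0, "ry": 0, "rz": 0},
    {"hand": 0.75, "x": 0, "y": 0, "z": 0, "rx": 0, "ry": 0, "rz": 0},
    {"hand": 0.75, "x": 0, "y": 0, "z": 0, "rx": 0, "ry": 0, "rz": 0},
  ],
  newtons=25,
)

```text
clock: 22.75
ee_pos: [0.4931, -0.1065, 0.0407]
orientation: [180.0, -0.0, 0.0]
ft_force: [0.9, -0.8, -1.1]
width: 0.0369
finger_force: 25.0
```

The grip width is 36.9 mm, as expected with the roll between the cups. Lift.

Emit:
send_rows(
  rows=[
    {"hand": 0.75, "x": 0, "y": 0, "z": -0.4, "rx": 0, "ry": 0, "rz": 0},
    {"hand": 0.75, "x": 0, "y": 0, "z": -0.8, "rx": 0, "ry": 0, "rz": 0},
    {"hand": 0.75, "x": 0, "y": 0, "z": -1.2, "rx": 0, "ry": 0, "rz": 0},
    {"hand": 0.75, "x": 0, "y": 0, "z": -1.6, "rx": 0, "ry": 0, "rz": 0},
    {"hand": 0.75, "x": 0, "y": 0, "z": -1.8, "rx": 0, "ry": 0, "rz": 0},
    {"hand": 0.75, "x": 0, "y": 0, "z": -1.8, "rx": 0, "ry": 0, "rz": 0},
    {"hand": 0.75, "x": 0, "y": 0, "z": -1.8, "rx": 0, "ry": 0, "rz": 0},
    {"hand": 0.75, "x": 0, "y": 0, "z": -1.6, "rx": 0, "ry": 0, "rz": 0},
    {"hand": 0.75, "x": 0, "y": 0, "z": -1.2, "rx": 0, "ry": 0, "rz": 0},
    {"hand": 0.75, "x": 0, "y": 0, "z": -0.8, "rx": 0, "ry": 0, "rz": 0},
    {"hand": 0.75, "x": 0, "y": 0, "z": -0.4, "rx": 0, "ry": 0, "rz": 0},
    {"hand": 0.75, "x": 0, "y": 0, "z": 0, "rx": 0, "ry": 0, "rz": 0},
    {"hand": 0.75, "x": 0, "y": 0, "z": 0, "rx": 0, "ry": 0, "rz": 0},
    {"hand": 0.75, "x": 0, "y": 0, "z": 0, "rx": 0, "ry": 0, "rz": 0},
    {"hand": 0.75, "x": 0, "y": 0, "z": 0, "rx": 0, "ry": 0, "rz": 0},
    {"hand": 0.75, "x": 0, "y": 0, "z": 0, "rx": 0, "ry": 0, "rz": 0},
  ],
  newtons=25,
)

```text
clock: 24.35
ee_pos: [0.4926, -0.1065, 0.1742]
orientation: [180.0, 0.0, 0.0]
ft_force: [-0.5, 0.3, -1.3]
width: 0.0369
finger_force: 25.0
```

```bash
python3 - <<'E'
from h import *
s=status.sense();e=s['ee_pos'];print(e,s['width'],s['finger_force'],s['clock'])
for n in ['scene','side','wrist']:
    p=snap(n)
    for l in ['round_roll','breadstick','tumbler']:
        for d in models.silhouettes(p,l)[:3]: print(n,l,round(d['p'],2),d['extent'])
    for b in (e[2]-.0167-.008,.016):
        q=np.array([proj(p,[.5925+.026*np.cos(t),-.107+.026*np.sin(t),z]) for t in np.linspace(0,6.3,50) for z in (b+.005,b+.04)]);print('pred roll if base',b.round(3),q.min(0).round(),q.max(0).round())
E
```

```text
[ 0.4926149  -0.10652485  0.17422591] 0.03694773019406551 24.978522956371307 24.35
scene breadstick 0.72 [332.5, 247.9, 351.5, 284.3]
scene breadstick 0.7 [241.4, 118.1, 319.2, 158.5]
scene tumbler 0.71 [319.0, 265.7, 350.3, 311.0]
scene tumbler 0.67 [347.7, 301.2, 379.2, 345.7]
pred roll if base 0.15 [239. 134.] [259. 156.]Traceback (most recent call last):
  File "<stdin>", line 8, in <module>
AttributeError: 'float' object has no attribute 'round'
```

```bash
python3 - <<'E'
from h import *
e=status.sense()['ee_pos']
P={n:snap(n) for n in ['side','wrist']}
for n,p in P.items():
    for d in models.silhouettes(p,'round_roll')[:3]: print(n,round(d['p'],2),d['extent'])
    for b in (.15,.016):
        q=np.array([proj(p,[.5925+.026*np.cos(t),-.107+.026*np.sin(t),z]) for t in np.linspace(0,6.3,50) for z in (b+.005,b+.04)]);print('pred roll if base',b,q.min(0).round(),q.max(0).round())
c=[cv2.resize(P['side']['frame'][90:240,200:360],None,fx=2.5,fy=2.5),cv2.resize(P['wrist']['frame'][0:375,56:456],None,fx=1,fy=1)]
cv2.imwrite('pics/c8.png',cv2.hconcat(c)[:,:,::-1])
E
```

```text
side 0.7 [301.4, 231.2, 324.2, 252.1]
pred roll if base 0.15 [260. 153.] [277. 173.]
pred roll if base 0.016 [259. 185.] [276. 204.]
wrist 0.86 [467.6, 14.7, 512.0, 69.4]
wrist 0.85 [194.7, 0.2, 308.5, 108.0]
pred roll if base 0.15 [189. -30.] [319. 106.]
pred roll if base 0.016 [220.  33.] [285. 101.]
```

The wrist view puts the roll where it should be if held 15 cm up: its lower edge is at row 108, against 106 predicted. Both stick and tumbler are unmoved. Handing in.

```bash
python3 -c "
from workcell import job
print(job.finish_job())"
```

```text
the job is handed in; nothing more can be done
None
```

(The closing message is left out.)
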